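# Slide a brass blank under the leaf spring of a drilling fixture and close the gate

## Task

Load the brass blank into the drilling fixture: with a fingertip press it down hard on the bed and slide it along the channel, under the blued leaf spring, until it stands against the two locating pins. Then push the brass gate round until it lies straight across the channel behind the blank. Pick nothing up, keep your hands off the spring, and leave the spare blank, the caliper and the marker where they lie.

Things in the scene. Friction and masses are not known exactly. Their poses are not given: they have to be found in the camera images.
- jig: drilling fixture, screwed to the bench: grey steel plate 12 mm thick (x -102 to +104, y -43 to +49 mm). Origin on the bench (z = 0) under the channel's centre line; +x is the loading direction (to pins and spring), +y its left, z up. Bed 12 mm above the bench, oiled (friction about 0.15). Channel 41 mm wide, walls 3 mm high: right rail x -83 to +46 mm, left rail -6 to +46 mm with slanted lead-in
- loading_end (a point): point on the bed at the rear wall (3 mm high) that closes the channel's loading end, fixture x = -73 mm
- pins (a point): point on the bed between the two steel locating pins, at their near faces (fixture x = +35 mm); pins 6 mm thick, 6.5 mm high, at fixture y = +14.5 and -14.5 mm; the blank's front edge must come to this line
- blank: brass blank to load: pressed plate 54 x 38 x 5.4 mm, 18 g, flat on the bed, long side along the channel. Origin: centre of its underside, x along its length (fixture x -41 to -29 mm at the start, +8 when home). Top 17.4 mm above the bench. Fingertips hold it by friction (about 0.8): pressing with 12 to 18 N carries it under the spring, under about 8 N they skid; use several strokes
- leaf: blued spring-steel leaf, 16 mm wide, on the channel's centre line. Origin: its root at fixture x = +70 mm, 24 mm above the bench, where a black block up to 29 mm high clamps it. It slopes down to its nose at fixture x = +18 mm, 3 mm above the bed. The blank lifts the nose 2.4 mm as it slides under; the nose then presses on it with about 6 N
- leaf_lip (a point): underside of the tip of the lip, turned up by 20 degrees, at the leaf's free end towards the loading end: fixture x = +8.6 mm, 18 mm above the bench (21 mm with the blank under it). Fingers must stay behind it (smaller fixture x)
- gate (a joint): angle of the brass gate in rad: 0 = closed, straight across the channel (its stop); pi/2 = pointing to fixture -x; more = swung out to the left (limit 2.5). Starts at 1.65 to 2.4. At angle q it points from its pivot along fixture (-sin q, -cos q). It stays where it is left (friction about 1 N at the pin). Closed it stands 2 mm behind a blank that is home; leave it open until then
- gate_pivot (a point): foot of the gate's vertical pivot, on the bed at fixture x = -25.5, y = +31.5 mm. The gate's arm is 10 mm wide, reaches 51 mm from here, and lies from 12.5 to 21.5 mm above the bench; round boss of 7 mm radius
- gate_pin (a point): top centre of the black pin on the gate's arm, 39 mm from the pivot, 35.5 mm above the bench; the pin is 9 mm thick and stands 14 mm above the arm
- spare_blank: a second brass blank, 54 x 38 x 5 mm, lying on the bench to the right of the fixture; origin: centre of its underside. To be left alone
- marker: red and white marker pen, 135 mm long, 17 mm thick, lying on the bench to the right of the fixture; origin: centre of its underside. To be left alone
- caliper: steel vernier caliper, 184 mm long, 56 mm wide, 8 mm high, lying on the bench to the left of the fixture; origin: centre of its underside. To be left alone
Mind the look-alikes: they are no part of the job. Of the things that look like the jig, the larger one is meant. Leave any black look-alike of the blank alone.

How it is judged:
On the way, in this order (a step that is already met when the one before it is completed fails the run):
1. the blank, pressed by the fingers with more than 7 N, slides under the leaf spring's nose (contact force between the fingers and blank above 7 N and x of blank in the frame of jig between -0.008 and 0.003 m), for 0.1 s.
2. the blank has been slid within 4 mm of the locating pins, flat on the bed under the leaf, with the gate still open (x of blank in the frame of jig above 0.004 m and contact force between leaf and blank above 1 N and z of blank in the frame of jig below 0.0135 m and value of joint gate above 1 rad), for 0.2 s.
At the end, for the whole second after the job is handed in: the blank lies flat on the bed within 2 mm of the locating pins with the leaf spring bearing on it, and the gate is closed across the channel behind it (within 0.12 rad) (x of blank in the frame of jig above 0.006 m and z of blank in the frame of jig below 0.0135 m and contact force between leaf and blank above 1 N and linear speed of blank below 0.01 m/s and value of joint gate below 0.12 rad); the robot touches nothing.
It fails at once if the blank is lifted more than 6 mm off the bed or tipped (z of blank in the frame of jig above 0.018 m or angle between blank's own z axis and vertical above 0.2 rad).
It fails at once if the fingers push on the leaf spring (contact force between the fingers and leaf above 3 N).
It fails at once if the spare blank, the marker or the caliper is moved more than 20 mm (distance of any of spare_blank, marker, caliper from where it was at the start of the episode above 0.02 m).
It also fails if it takes over 67 s, if anything falls off the work surface, if the arm or the gripper's body presses on something with over 40 N, if the wrist force passes 120 N, or if a joint passes its speed limit or range.

## Robot

A 6-joint arm with a two-finger parallel gripper is mounted at the origin on a cart in front of the work surface, level with it; the furniture and walls round the work are solid. World frame = base frame: x ahead of the robot, y to its left, z up, the work surface at z = 0. Lengths are in m, angles in rad, forces in N, time in s.
With the tool pointing down it reaches from about 0.3 to 0.775 m from the base axis. Payload 14.6 kg.
Tool frame: the origin (TCP) lies on the mounting face of the last link; the fingertips stand 199 mm ahead of it and the grasp point (between the pads) lies 180 mm ahead of it; z points along the fingers, y is the line along which they close (so a half turn about z gives the same grasp; the last joint's range is limited). The gripper opens to 94 mm and grips with 3 to 60 N. Pads are 16 mm wide; open, the fingers measure 119 mm over their backs; the gripper's body (75 mm by 177 mm) begins 78 mm behind the grasp point.
Start: joints at [1.058, 0.3, 1.521, -0, 1.321, -0.067], TCP at [0.237, 0.496, 0.405] pointing down, gripper open.
Joint ranges: [-3.03, 3.03], [-0.79, 2.21], [0.23, 2.52], [-1.04, 4.18], [0, 3.07], [-2.55, 2.55]. Speed limits (rad/s): [2.22, 2.22, 2.57, 3.14, 3.14, 3.14].

## Interface

Orientations are given as [roll, pitch, yaw] about the fixed x, y, z axes, in that order (R = Rz(yaw) Ry(pitch) Rx(roll)).
In Python, from station import telemetry, cams, workorder, finder gives the robot as it stands.
- The arm moves only by the tool jog_arm, never from a script. Its argument "rows" is a list of rows, each an object with "gripper": the finger opening in m, from 0 to 0.094; "slide": the shift along the tool's x, y, z in m, a list of three; "spin": the turn about the tool's z in rad. In form: [{"gripper": gripper, "slide": [tx, ty, tz], "spin": spin}, ...]. A call has 1 to 8 rows; each row is the pose to reach, as a shift and turn from the pose commanded when the call began, along the tool's axes at that moment; what a row does not reach only later rows make up. A row lasts 1/10 s, in which the tool goes at most 50 mm and 8.59 degrees, less where a joint would pass 70% of its speed; a pose out of reach is approached as far as the arm can. A call with a gripper value outside its range is refused whole. The fingers move at their own pace and stop on an object; "squeeze" is the grip in N (left out, the last holds). Time passes only in rows, so rows that repeat a pose let the fingers close. It gives the time, the measured TCP pose, the force, the opening and the grip force at its end, in the units of the state.
- telemetry.get_obs(): the state, without advancing time (a new reading comes with each control period).
- cams.camera(name): name is "side" or "top"; returns (picture, depth): 384x512x3 uint8, red, green, blue; 384x512 float32, m along the optical axis (not along the pixel's ray), 0 where there is no reading.
- cams.camera_info(name): a dict with "camera_matrix" (3x3 intrinsics, pixels), "R" (3x3) and "t" (3): a world point X has camera coordinates R X + t. Camera axes: x right, y down, z forward; pixel columns grow to the right and rows downward; lengths in m; the calibration is good to about 2 mm. A picture is of the moment at which its call begins. camera_info takes no time and is no camera call.
- workorder.hand_in(): hands the job in; it is judged then, once.
Trained networks look in the newest picture that a camera, given by its name, has taken for a name from the list of things; names that differ only in an ending like _2 or _b are one class to them, and where a whole thing is asked for, a point or a joint stands for the part that bears it (a point fixed in the world has none). Each returns a list of dicts, best first, with "confidence" (0 to 1); they miss things now and then, are a little off and sometimes report something else, mostly with a low value. They report only what shows in the picture. A call takes as long as a camera call. They do not tell look-alikes from the thing itself.
- finder.find_in(target, camera): "point" ([x, y, z] in m, in world coordinates, good to about 4 mm: the middle of the surface that is visible of it).
- finder.masks_of(target, camera): "region" (384x512 bool, what is visible of it).
The state is a dict: "time_s": time; "qpos": joint angles; "joint_vel": joint speeds; "tau": joint torques, N m; "ee_pos": TCP position; "eef_rot": TCP orientation; "force": force on the tool from outside, world axes, zero at the start; "moment": the same for the moment, N m; "grip_width": finger opening in m; "grip_force": force on a finger pad.
Only numpy, scipy, OpenCV 4.12 (cv2) and the standard library are available. Lean on these libraries where they do the work, as an engineer would, in place of code of your own. Each camera call takes 0.05 s, during which the arm holds its last target. There are 200 camera calls.

## Working session

There is one attempt and no reset: what is moved stays moved. The work goes in short steps, Python scripts to look and compute and a tool call to move; the robot and the scene stay as the last step left them, time stands still between calls to the robot, and variables do not carry over. Pictures are saved under pics/ and viewed, at most 10 in all, crops included, and the job is handed in when it is done.

Besides the shell and the picture viewer there is one more tool, called after "Request:" by a JSON object that holds its "name" and its "arguments". jog_arm: Moves the arm, as the interface text tells. Its arguments: {"type":"object","properties":{"rows":{"type":"array","items":{"type":"object","properties":{"gripper":{"type":"number"},"slide":{"type":"array","items":{"type":"number"}},"spin":{"type":"number"}}}},"squeeze":{"type":"number"}},"required":["rows"]}

```bash
mkdir -p pics; ls; cat > h.py <<'E'
import numpy as np, cv2
from station import telemetry, cams, workorder, finder
def cam(n,f=None):
    p,d=cams.camera(n)
    if f: cv2.imwrite('pics/'+f,cv2.cvtColor(p,cv2.COLOR_RGB2BGR))
    return p,d
def pts(n,d):
    i=cams.camera_info(n);K=np.array(i['camera_matrix']);R=np.array(i['R']);t=np.array(i['t'])
    v,u=np.mgrid[:d.shape[0],:d.shape[1]]
    c=np.stack([(u-K[0,2])/K[0,0]*d,(v-K[1,2])/K[1,1]*d,d],-1)
    return (c-t)@R
def proj(n,X):
    i=cams.camera_info(n);c=np.atleast_2d(X)@np.array(i['R']).T+np.array(i['t'])
    q=c@np.array(i['camera_matrix']).T
    return q[:,:2]/q[:,2:]
E
python3 - <<'E'
from h import *
np.set_printoptions(precision=4,suppress=True)
o=telemetry.get_obs(); print(o)
for n in ['top','side']:
    p,d=cam(n,n+'0.png'); np.save(n+'0.npy',d)
    i=cams.camera_info(n);print(n,np.array(i['camera_matrix'])[0],-np.array(i['R']).T@np.array(i['t']))
    for t in ['jig','blank','leaf','leaf_lip','gate','gate_pin','gate_pivot','pins','loading_end','spare_blank']:
        print(t,[(np.round(r['point'],4).tolist(),round(r['confidence'],2)) for r in finder.find_in(t,n)][:4])
E
```

```text
pics
{'time_s': 0.0, 'qpos': array([ 1.0584,  0.3005,  1.5216, -0.    ,  1.3207, -0.0666]), 'joint_vel': array([ 0.0009,  0.0008, -0.0008, -0.0024,  0.0008, -0.0003]), 'tau': array([ -0.0007, -53.1816, -35.2731,   0.0707,   0.0245,  -0.0001]), 'ee_pos': array([0.2371, 0.4962, 0.4041]), 'eef_rot': array([-3.1404, -0.    ,  2.6958]), 'force': array([-0.2005,  0.2417,  0.3213]), 'moment': array([ 0.0638, -0.0082, -0.0503]), 'grip_force': 0.0, 'grip_width': 0.09440816255073459}
top [393.8083   0.     254.737 ] [0.4397 0.0443 1.0719]
jig [([0.5348, -0.0035, 0.018], 0.76), ([0.343, 0.1697, 0.0082], 0.68)]
blank [([0.4909, -0.0041, 0.014], 0.78), ([0.3464, 0.0194, 0.0015], 0.59)]
leaf [([0.3812, 0.167, 0.0169], 0.59)]
leaf_lip [([0.5822, -0.0052, 0.0262], 0.71)]
gate [([0.3227, 0.1695, 0.0131], 0.48), ([0.4829, 0.0456, 0.0208], 0.4)]
gate_pin [([0.4894, 0.0421, 0.0195], 0.61)]
gate_pivot [([0.3441, 0.1627, 0.0127], 0.96), ([0.5322, 0.0018, 0.0125], 0.6)]
pins [([0.337, 0.1682, 0.0056], 0.74), ([0.5357, -0.0004, 0.0109], 0.73)]
loading_end [([0.3416, 0.168, 0.0054], 0.76), ([0.536, 0.0022, 0
[... 225 characters left out ...]
122], 0.57), ([0.3471, 0.0219, 0.0094], 0.54)]
leaf [([0.5885, -0.0116, 0.0251], 0.49)]
leaf_lip [([0.5827, -0.0097, 0.0269], 0.66), ([0.3866, 0.1659, 0.0178], 0.42), ([0.4865, 0.0463, 0.018], 0.22)]
gate [([0.5908, -0.009, 0.025], 0.61), ([0.4806, 0.0462, 0.0229], 0.57)]
gate_pin [([0.3237, 0.1618, 0.0143], 0.5), ([0.4826, 0.0457, 0.0182], 0.48)]
gate_pivot [([0.5251, -0.0173, 0.0135], 0.74), ([0.3443, 0.1559, 0.009], 0.67), ([0.4819, 0.0438, 0.021], 0.36)]
pins [([0.5291, -0.0204, 0.0125], 0.95), ([0.3414, 0.1593, 0.0106], 0.85)]
loading_end [([0.5324, -0.021, 0.0138], 0.77), ([0.3379, 0.1555, 0.0114], 0.69)]
spare_blank [([0.4847, -0.089, 0.0055], 0.65), ([0.5294, -0.0202, 0.0101], 0.62)]
```

```bash
python3 - <<'E'
from h import *
im=cv2.imread('pics/top0.png'); print(proj('top',[[0.535,-0.003,0.012],[0.34,0.17,0.01],[0.64,0,0.012],[0.43,0,0.012]]))
c=proj('top',[[0.535,-0.003,0.012]])[0].astype(int)
cr=im[c[1]-75:c[1]+75,c[0]-100:c[0]+100]; print(c-[100,75])
cv2.imwrite('pics/top0c.png',cv2.resize(cr,None,fx=4,fy=4,interpolation=cv2.INTER_CUBIC))
E
```

```text
[[276.83336496 183.21733153]
 [213.1448707  256.645086  ]
 [275.16987451 144.77722818]
 [276.28178861 222.23702359]]
[176 108]
```

View pics/top0.png

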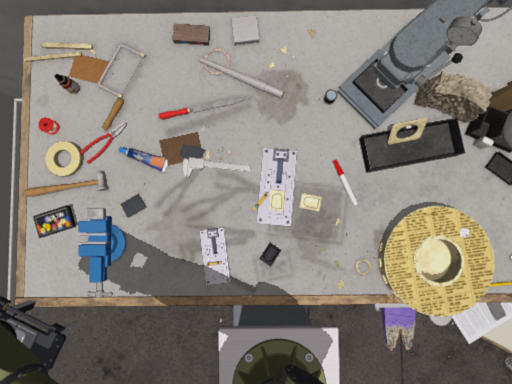

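View pics/top0c.png

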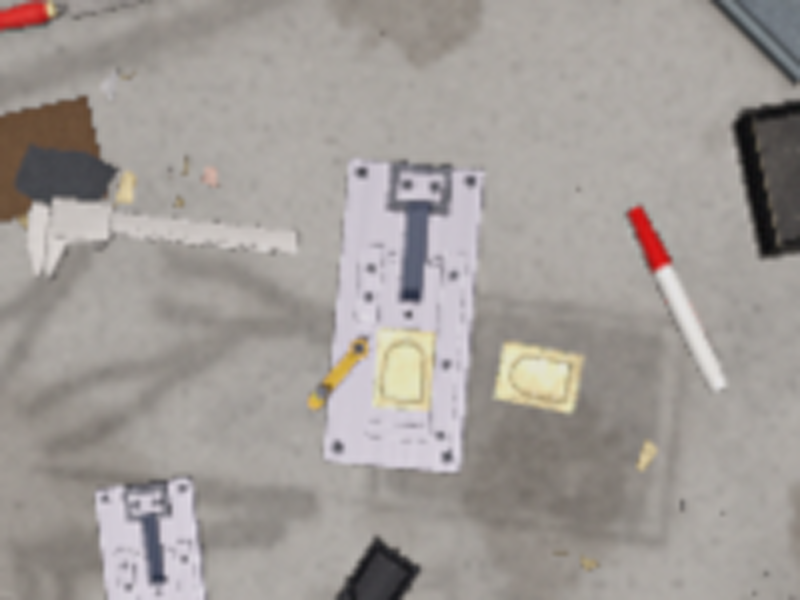

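```bash
cat >> h.py <<'E'
def atz(n,uv,z):
    i=cams.camera_info(n);K=np.array(i['camera_matrix']);R=np.array(i['R']);t=np.array(i['t'])
    uv=np.atleast_2d(uv).astype(float); r=np.c_[uv,np.ones(len(uv))]@np.linalg.inv(K).T@R; o=-R.T@t
    return o+r*((z-o[2])/r[:,2])[:,None]
def rect(n,m,z,hull=True):
    v,u=np.nonzero(m); P=atz(n,np.c_[u,v],z)[:,:2]
    (c,s,a)=cv2.minAreaRect((P*1000).astype(np.float32)); return np.array(c),s,a
def jf():
    return np.load('jig.npy') # x,y,yaw
def tojig(P):
    x,y,a=jf();P=np.atleast_2d(P);d=P[:,:2]-[x,y];c,s=np.cos(a),np.sin(a)
    return np.c_[d@[c,s],d@[-s,c]]
def toworld(P):
    x,y,a=jf();P=np.atleast_2d(P);c,s=np.cos(a),np.sin(a)
    return np.c_[x+P[:,0]*c-P[:,1]*s,y+P[:,0]*s+P[:,1]*c]
E
python3 - <<'E'
from h import *
np.set_printoptions(precision=4,suppress=True)
for n in ['top','side']:
    p,d=cam(n); X=pts(n,d)
    r=finder.masks_of('jig',n)
    for q in r[:3]:
        m=q['region']; print(n,q['confidence'],m.sum(),rect(n,m,0.012))
        mm=m&(d>0); k=(X[...,2]>0.009)&(X[...,2]<0.016)&mm; print('  depth pts',k.sum(),np.median(X[mm][:,2]),cv2.minAreaRect((X[k][:,:2]*1000).astype(np.float32)))
        np.save(f'm_{n}_{m.sum()}.npy',m)
    for t,z in [('blank',.0174),('gate',.0215),('leaf',.02)]:
        for q in finder.masks_of(t,n)[:3]:
            m=q['region']; print(n,t,round(q['confidence'],2),m.sum(),rect(n,m,z), 'pts', X[m&(d>0)].mean(0))
E
```

```text
top 0.9 2319 (array([526.7065,   0.0573]), (98.77603912353516, 207.3589630126953), 82.68010711669922)
  depth pts 1651 0.013007854297560179 ((526.5767211914062, -1.6681442260742188), (91.74031066894531, 206.00942993164062), 84.33524322509766)
top 0.75 1261 (array([343.1771, 165.9158]), (143.29547119140625, 64.78639221191406), 5.200750827789307)
  depth pts 538 0.009194726732752461 ((342.72698974609375, 166.40057373046875), (141.85073852539062, 63.87879180908203), 5.353346347808838)
top 0.48 208 (array([579.3814,  -7.0759]), (29.330724716186523, 88.31031799316406), 78.69329071044922)
  depth pts 18 0.02282258679776782 ((550.592529296875, -7.320804595947266), (15.951208114624023, 27.25834846496582), 83.11186981201172)
top blank 0.74 250 (array([345.0461,  18.92  ]), (35.16242599487305, 49.95000457763672), 55.443450927734375) pts [0.3436 0.0186 0.0027]
top blank 0.49 264 (array([488.7354,  -0.9759]), (37.71345520019531, 52.20522689819336), 85.02215576171875) pts [ 0.4886 -0.0018  0.0146]
top gate 0.58 85 (array([487.3893,  43.3661]), (11.559805870056152, 53.25555419921875), 48.178028106
[... 803 characters left out ...]
.3429 0.0201 0.0033]
side gate 0.68 189 (array([483.7482,  42.5686]), (31.482158660888672, 72.0694351196289), 35.5828742980957) pts [0.4842 0.043  0.0205]
side gate 0.2 408 (array([571.5293, 130.1548]), (182.44302368164062, 54.41705322265625), 88.01113891601562) pts [0.5836 0.1724 0.0051]
side leaf 0.59 255 (array([578.8914,  -2.3329]), (89.00897979736328, 33.77379608154297), 0.2529355585575104) pts [ 0.5839 -0.0122  0.0242]
side leaf 0.59 172 (array([483.4176,  44.3401]), (28.666250228881836, 69.5574951171875), 34.47523880004883) pts [0.484  0.0422 0.0208]
side leaf 0.54 89 (array([380.998 , 159.9291]), (62.577964782714844, 23.952428817749023), 30.131078720092773) pts [0.3814 0.1689 0.0169]
```

Request:
{"name": "jog_arm", "arguments": {"rows": [{"gripper":0,"slide":[-0.428,-0.3455,0.04],"spin":-0.347},{"gripper":0,"slide":[-0.428,-0.3455,0.04],"spin":-0.347},{"gripper":0,"slide":[-0.428,-0.3455,0.04],"spin":-0.347},{"gripper":0,"slide":[-0.428,-0.3455,0.04],"spin":-0.347},{"gripper":0,"slide":[-0.428,-0.3455,0.04],"spin":-0.347},{"gripper":0,"slide":[-0.428,-0.3455,0.04],"spin":-0.347},{"gripper":0,"slide":[-0.428,-0.3455,0.04],"spin":-0.347},{"gripper":0,"slide":[-0.428,-0.3455,0.04],"spin":-0.347}], "squeeze": 10}}

```text
time_s: 2.4
ee_pos: [0.4073, 0.1392, 0.3762]
eef_rot: [3.141, 0.001, 3.043]
force: [1.4, 1.4, -0.9]
grip_width: 0.0336
grip_force: 0.0
```

```bash
cat > t.py <<'E'
from h import *
import sys
np.save('jig.npy',[0.5253,-0.0045,-0.099]) if not __import__('os').path.exists('jig.npy') else 0
np.set_printoptions(precision=4,suppress=True)
def stat(tgt=None,ztip=None):
    o=telemetry.get_obs(); p=o['ee_pos']; yaw=o['eef_rot'][2]
    print('t',round(o['time_s'],2),'jig tip',tojig(p)[0]*1000,'ztip',round((p[2]-.199)*1000,2),'rot',o['eef_rot'],'F',o['force'],'gw',round(o['grip_width'],4))
    if tgt is not None:
        w=toworld(np.array(tgt)/1000)[0]-p[:2]; c,s=np.cos(yaw),np.sin(yaw)
        print('slide',w@[c,s],w@[s,-c],p[2]-.199-ztip/1000,'spin',-((np.pi+jf()[2]-yaw+np.pi)%(2*np.pi)-np.pi))
if __name__=='__main__':
    a=[float(v) for v in sys.argv[1:]]
    stat(a[:2],a[2]) if a else stat()
E
python3 t.py -51 -0.6 45
```

```text
t 2.4 jig tip [-131.612   131.3085] ztip 177.23 rot [3.1413 0.0008 3.043 ] F [ 1.386   1.4149 -0.9481] gw 0.0336
slide -0.08056469474622263 -0.1319374123891117 0.13223401949424884 spin 0.0003588085083641168
```

Request:
{"name": "jog_arm", "arguments": {"rows": [{"gripper":0,"slide":[-0.08,-0.11,0.03],"spin":0},{"gripper":0,"slide":[-0.08,-0.11,0.06],"spin":0},{"gripper":0,"slide":[-0.08,-0.11,0.08],"spin":0},{"gripper":0,"slide":[-0.08,-0.11,0.08],"spin":0},{"gripper":0,"slide":[-0.08,-0.11,0.08],"spin":0},{"gripper":0,"slide":[-0.08,-0.11,0.08],"spin":0},{"gripper":0,"slide":[-0.08,-0.11,0.08],"spin":0}]}}

```text
time_s: 3.1
ee_pos: [0.4756, 0.0249, 0.2974]
eef_rot: [3.141, 0.002, 3.044]
force: [-0.0, -0.1, 0.2]
grip_width: 0.0006
grip_force: 0.0
```

```bash
python3 t.py -51 -0.6 30
```

```text
t 3.1 jig tip [-52.3826  24.3166] ztip 98.41 rot [3.1414 0.0021 3.0442] F [-0.0001 -0.1154  0.196 ] gw 0.0006
slide -0.00134165885128517 -0.024918830754314104 0.06840787631730064 spin 0.001641769273676097
```

Request:
{"name": "jog_arm", "arguments": {"rows": [{"gripper":0,"slide":[-0.001,-0.025,0.03],"spin":0},{"gripper":0,"slide":[-0.001,-0.025,0.06],"spin":0},{"gripper":0,"slide":[-0.001,-0.025,0.06],"spin":0},{"gripper":0,"slide":[-0.001,-0.025,0.06],"spin":0}]}}

```text
time_s: 3.5
ee_pos: [0.4745, -0.0005, 0.2373]
eef_rot: [3.142, 0.001, 3.044]
force: [-0.3, -0.4, 0.1]
grip_width: 0.0002
grip_force: 0.0
```

```bash
python3 - <<'E'
from t import *
stat([-51,-0.6],18)
for n in ['top','side']:
    p,d=cam(n,n+'1.png'); X=pts(n,d)
    c=proj(n,[[0.51,0.01,0.02]])[0].astype(int)
    if n=='side':
        cr=p[c[1]-60:c[1]+60,c[0]-80:c[0]+80]; cv2.imwrite('pics/side1c.png',cv2.resize(cr[...,::-1],None,fx=5,fy=5,interpolation=cv2.INTER_CUBIC)); print(c-[80,60])
E
```

```text
t 3.5 jig tip [-50.9625  -0.9958] ztip 38.35 rot [3.1415 0.0008 3.0438] F [-0.2797 -0.4326  0.0952] gw 0.0002
slide 3.7050076022468505e-05 0.0003958333027180285 0.020349654294184855 spin 0.0012360400929911641
[178 157]
```

View pics/side1c.png

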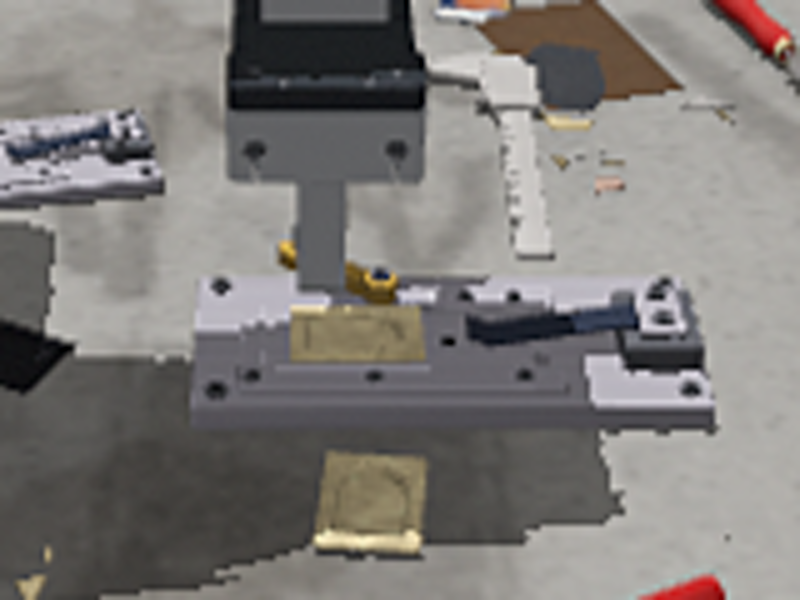

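Request:
{"name": "jog_arm", "arguments": {"rows": [{"gripper":0,"slide":[0,0,0.01],"spin":0},{"gripper":0,"slide":[0,0,0.018],"spin":0},{"gripper":0,"slide":[0,0,0.02],"spin":0},{"gripper":0,"slide":[0,0,0.021],"spin":0},{"gripper":0,"slide":[0,0,0.022],"spin":0},{"gripper":0,"slide":[0,0,0.022],"spin":0}]}}

```text
time_s: 4.2
ee_pos: [0.4747, -0.0011, 0.2165]
eef_rot: [3.142, 0.001, 3.043]
force: [-16.4, 2.3, 46.0]
grip_width: 0.0009
grip_force: 22.9
```

Request:
{"name": "jog_arm", "arguments": {"rows": [{"gripper":0,"slide":[0,0,-0.0007],"spin":0},{"gripper":0,"slide":[0,0,-0.0007],"spin":0}]}}

```text
time_s: 4.4
ee_pos: [0.4746, -0.0011, 0.2166]
eef_rot: [3.141, 0.002, 3.043]
force: [-11.4, 1.1, 35.2]
grip_width: 0.0006
grip_force: 17.5
```

Request:
{"name": "jog_arm", "arguments": {"rows": [{"gripper":0,"slide":[0,0,-0.0012],"spin":0},{"gripper":0,"slide":[0,0,-0.0012],"spin":0}]}}

```text
time_s: 4.6
ee_pos: [0.4745, -0.0011, 0.2168]
eef_rot: [3.141, 0.001, 3.043]
force: [-4.2, 1.1, 17.0]
grip_width: 0.0006
grip_force: 8.3
```

Request:
{"name": "jog_arm", "arguments": {"rows": [{"gripper":0,"slide":[-0.002,0,0],"spin":0},{"gripper":0,"slide":[-0.004,0,0],"spin":0},{"gripper":0,"slide":[-0.006,0,0],"spin":0},{"gripper":0,"slide":[-0.008,0,0],"spin":0},{"gripper":0,"slide":[-0.01,0,0],"spin":0},{"gripper":0,"slide":[-0.012,0,0],"spin":0},{"gripper":0,"slide":[-0.014,0,0],"spin":0},{"gripper":0,"slide":[-0.014,0,0],"spin":0}]}}

```text
time_s: 5.4
ee_pos: [0.4886, -0.0025, 0.2168]
eef_rot: [3.142, 0.001, 3.043]
force: [-4.1, 0.9, 17.2]
grip_width: 0.0008
grip_force: 8.4
```

```bash
cat > b.py <<'E'
from t import *
stat()
for n in ['top','side']:
    p,d=cam(n); X=pts(n,d)
    hsv=cv2.cvtColor(p,cv2.COLOR_RGB2HSV)
    for q in finder.masks_of('blank',n)[:4]:
        m=q['region']; c,s,a=rect(n,m,.0174); j=tojig(c/1000)[0]*1000
        if abs(j[1])<15 and abs(j[0])<60:
            v,u=np.nonzero(m); P=tojig(atz(n,np.c_[u,v],.0174))*1000
            print(n,round(q['confidence'],2),m.sum(),'c',j,s,a,'xr',P[:,0].min(),P[:,0].max(),'yr',P[:,1].min(),P[:,1].max())
E
python3 b.py
```

```text
t 5.4 jig tip [-36.7388  -1.6661] ztip 17.77 rot [3.1416 0.0011 3.0429] F [-4.0745  0.8921 17.205 ] gw 0.0008
side 0.77 225 c [-21.6152  -2.5378] (38.71432876586914, 54.10626983642578) 83.47869873046875 xr -48.85882053020281 5.301749184847942 yr -22.175273133341957 16.553777328402255
```

Request:
{"name": "jog_arm", "arguments": {"rows": [{"gripper":0,"slide":[-0.003,0,0],"spin":0},{"gripper":0,"slide":[-0.006,0,0],"spin":0},{"gripper":0,"slide":[-0.009,0,0],"spin":0},{"gripper":0,"slide":[-0.011,0,0],"spin":0},{"gripper":0,"slide":[-0.013,0,0],"spin":0},{"gripper":0,"slide":[-0.015,0,0],"spin":0},{"gripper":0,"slide":[-0.017,0,0],"spin":0},{"gripper":0,"slide":[-0.017,0,0],"spin":0}]}}

```text
time_s: 6.4
ee_pos: [0.505, -0.0041, 0.2167]
eef_rot: [3.142, -0.001, 3.043]
force: [-11.2, 1.1, 23.2]
grip_width: 0.0007
grip_force: 11.4
```

```bash
python3 b.py
```

```text
t 6.4 jig tip [-20.2572  -1.6216] ztip 17.71 rot [ 3.1416 -0.0014  3.043 ] F [-11.1773   1.0825  23.2138] gw 0.0007
side 0.62 199 c [-6.7226 -1.1023] (35.30366897583008, 52.266239166259766) 84.12488555908203 xr -32.905973735343544 19.372212013417474 yr -18.837574430819863 16.533260217281928
side 0.51 3077 c [0.0241 7.2013] (149.55242919921875, 208.49151611328125) 84.002197265625 xr -104.10670893968582 104.16105353747578 yr -67.75813012895472 82.29769739338407
```

Request:
{"name": "jog_arm", "arguments": {"rows": [{"gripper":0,"slide":[-0.002,0,0],"spin":0},{"gripper":0,"slide":[-0.003,0,0],"spin":0},{"gripper":0,"slide":[-0.005,0,0],"spin":0},{"gripper":0,"slide":[-0.007,0,0],"spin":0},{"gripper":0,"slide":[-0.008,0,0],"spin":0},{"gripper":0,"slide":[-0.008,0,0],"spin":0}]}}

```text
time_s: 7.2
ee_pos: [0.513, -0.0049, 0.2167]
eef_rot: [3.142, -0.001, 3.043]
force: [-10.8, 0.6, 22.0]
grip_width: 0.0008
grip_force: 10.7
```

```bash
python3 b.py
```

```text
t 7.2 jig tip [-12.2157  -1.6168] ztip 17.74 rot [ 3.1416 -0.0011  3.043 ] F [-10.8344   0.6447  22.0444] gw 0.0008
side 0.57 196 c [-1.3894 -2.8529] (54.86969757080078, 38.34939956665039) 1.53623628616333 xr -27.040731973538662 27.420276710249926 yr -22.175273133341957 16.51683316283547
```

Request:
{"name": "jog_arm", "arguments": {"rows": [{"gripper":0,"slide":[-0.002,0,0],"spin":0},{"gripper":0,"slide":[-0.003,0,0],"spin":0},{"gripper":0,"slide":[-0.004,0,0],"spin":0},{"gripper":0,"slide":[-0.005,0,0],"spin":0},{"gripper":0,"slide":[-0.005,0,0],"spin":0}]}}

```text
time_s: 7.9
ee_pos: [0.5179, -0.0054, 0.2167]
eef_rot: [3.142, -0.001, 3.043]
force: [-11.3, 1.3, 21.6]
grip_width: 0.0007
grip_force: 11.0
```

```bash
python3 b.py; python3 - <<'E'
from h import *
p,d=cam('side')
c=proj('side',[[0.53,-0.005,0.02]])[0].astype(int)
cr=p[c[1]-37:c[1]+38,c[0]-50:c[0]+50]; cv2.imwrite('pics/side2c.png',cv2.resize(cr[...,::-1],None,fx=8,fy=8,interpolation=cv2.INTER_CUBIC)); print(c-[50,37])
for q in [[-19,-19],[-19,19],[35,-19],[35,19]]: 
    print(q,(proj('side',np.r_[toworld(np.array(q)/1000)[0],.0174])[0]-(c-[50,37]))*8)
E
```

```text
t 7.9 jig tip [-7.3053 -1.6279] ztip 17.73 rot [ 3.1416 -0.0015  3.043 ] F [-11.3313   1.2741  21.5851] gw 0.0007
side 0.63 122 c [  3.6425 -12.2985] (37.099510192871094, 37.26078414916992) 33.792564392089844 xr -18.778706720360507 29.12325010379846 yr -18.8658749903039 12.8674626273711
[219 184]
[-19, -19] [312.36424924 352.6786856 ]
[-19, 19] [305.92954031 266.64216956]
[35, -19] [528.77242825 352.22951743]
[35, 19] [514.73359581 266.42042417]
```

View pics/side2c.png

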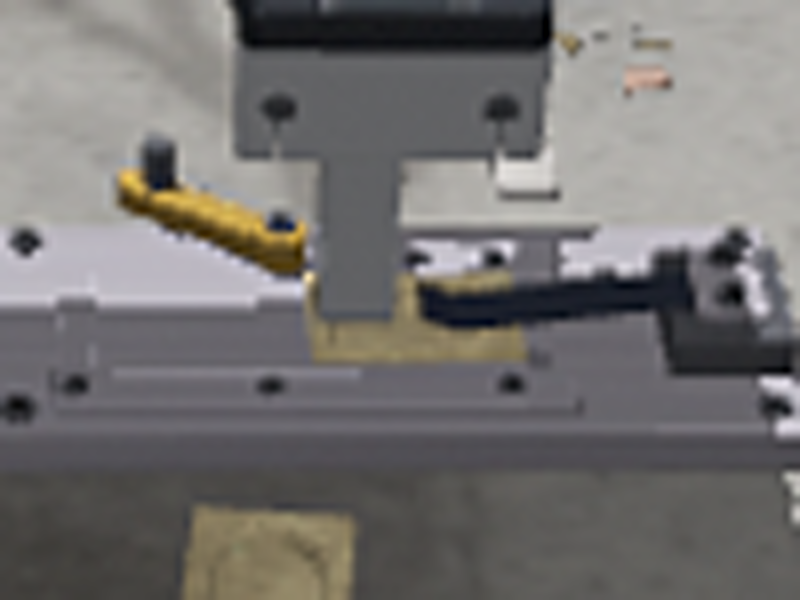

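Request:
{"name": "jog_arm", "arguments": {"rows": [{"gripper":0,"slide":[-0.001,0,0],"spin":0},{"gripper":0,"slide":[-0.0015,0,0],"spin":0},{"gripper":0,"slide":[-0.0015,0,0],"spin":0}]}}

```text
time_s: 8.45
ee_pos: [0.5192, -0.0055, 0.2167]
eef_rot: [-3.142, -0.002, 3.043]
force: [-14.3, 1.1, 24.1]
grip_width: 0.0006
grip_force: 12.1
```

Request:
{"name": "jog_arm", "arguments": {"rows": [{"gripper":0,"slide":[-0.0007,0,0],"spin":0},{"gripper":0,"slide":[-0.001,0,0],"spin":0},{"gripper":0,"slide":[-0.001,0,0],"spin":0}]}}

```text
time_s: 8.75
ee_pos: [0.5198, -0.0055, 0.2167]
eef_rot: [-3.142, -0.004, 3.043]
force: [-20.1, 2.1, 29.3]
grip_width: 0.0005
grip_force: 14.4
```

Request:
{"name": "jog_arm", "arguments": {"rows": [{"gripper":0,"slide":[0,0,-0.001],"spin":0},{"gripper":0,"slide":[0,0,-0.002],"spin":0},{"gripper":0,"slide":[0,0,-0.004],"spin":0},{"gripper":0,"slide":[0.001,0,-0.015],"spin":0},{"gripper":0,"slide":[0.005,0,-0.04],"spin":0},{"gripper":0,"slide":[0.03,0.0,-0.07],"spin":0},{"gripper":0,"slide":[0.06,0.0,-0.07],"spin":0},{"gripper":0,"slide":[0.06,0.0,-0.07],"spin":0}]}}

```text
time_s: 9.55
ee_pos: [0.4588, 0.0004, 0.2871]
eef_rot: [-3.142, 0.001, 3.043]
force: [0.7, -0.4, -0.1]
grip_width: 0.0005
grip_force: 0.0
```

```bash
python3 b.py; python3 - <<'E'
from t import *
p,d=cam('side')
c=proj('side',[[0.515,-0.0,0.02]])[0].astype(int)
cr=p[c[1]-37:c[1]+38,c[0]-50:c[0]+50]; cv2.imwrite('pics/side3c.png',cv2.resize(cr[...,::-1],None,fx=8,fy=8,interpolation=cv2.INTER_CUBIC)); print(c-[50,37])
for q in [[-19,-19,17.4],[-19,19,17.4],[35,-19,17.4],[35,-14.5,18.5],[35,14.5,18.5],[-25.5,31.5,21.5]]: 
    print(q,(proj('side',np.r_[toworld(np.array(q[:2])/1000)[0],q[2]/1000])[0]-(c-[50,37]))*8)
for n in ['side','top']:
    if n=='top': p,d=cam(n)
    X=pts(n,d); J=tojig(X[...,:2].reshape(-1,2)).reshape(384,512,2)*1000; Z=X[...,2]*1000
    k=(Z>27)&(Z<39)&(np.hypot(J[...,0]+25.5,J[...,1]-31.5)<55)&(d>0); print(n,'pin pts',k.sum(),J[k].mean(0) if k.any() else 0)
    for q in finder.find_in('gate_pin',n): print(q['confidence'],tojig(q['point'][:2])*1000,q['point'][2])
    for q in finder.find_in('gate',n): print(q['confidence'],tojig(q['point'][:2])*1000,q['point'][2])
E
```

```text
t 9.55 jig tip [-66.6933  -1.676 ] ztip 88.07 rot [-3.1416  0.0006  3.043 ] F [ 0.6699 -0.3772 -0.0936] gw 0.0005
top 0.69 127 c [15.3962  0.4259] (38.207767486572266, 35.20259475708008) 83.61055755615234 xr -2.398505606814744 33.1479971325067 yr -18.697954675236947 19.45279667653236
side 0.75 218 c [ 7.4666 -1.1349] (35.33885192871094, 52.69015121459961) 84.12487030029297 xr -18.928864626538278 33.78551125799349 yr -18.894195391113005 16.549675390165177
[211 183]
[-19, -19, 17.4] [376.3642 360.6787]
[-19, 19, 17.4] [369.9295 274.6422]
[35, -19, 17.4] [592.7724 360.2295]
[35, -14.5, 18.5] [591.3171 346.1492]
[35, 14.5, 18.5] [580.5909 280.7282]
[-25.5, 31.5, 21.5] [343.358  234.5513]
side pin pts 25 [-58.5338  51.3037]
0.49 [[ -8.3993 -16.6115]] 0.0149
0.44 [[-45.3451  42.7274]] 0.0167
0.43 [[-217.0906  143.948 ]] 0.0186
0.52 [[-48.9848  45.9836]] 0.0235
top pin pts 0 0
0.4 [[ 43.4221 206.3019]] 0.0046
0.51 [[-222.1081  155.0062]] 0.0147
0.4 [[58.3928  6.0008]] 0.0125
```

View pics/side3c.png

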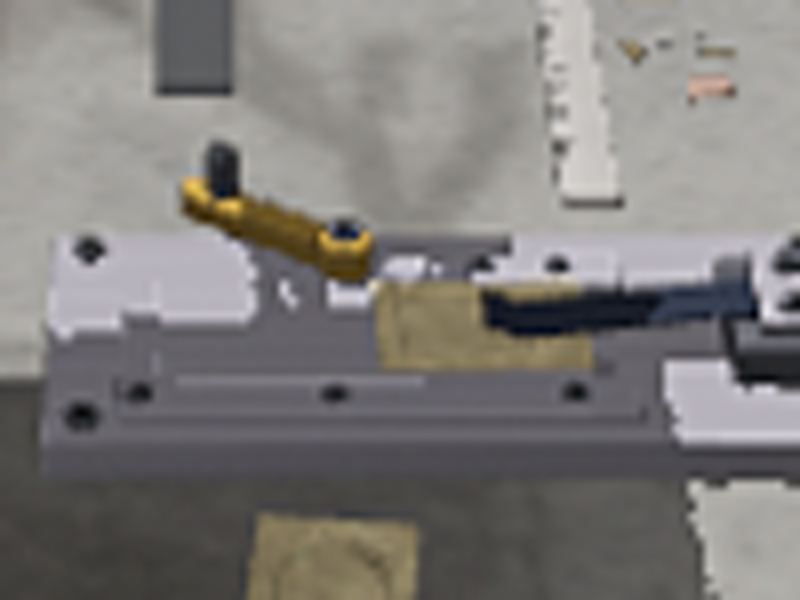

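Request:
{"name": "jog_arm", "arguments": {"rows": [{"gripper":0,"slide":[-0.0075,0.04,0],"spin":0},{"gripper":0,"slide":[-0.0075,0.08,0],"spin":0},{"gripper":0,"slide":[-0.0075,0.08,0],"spin":0},{"gripper":0,"slide":[-0.0075,0.08,0.03],"spin":0},{"gripper":0,"slide":[-0.0075,0.08,0.055],"spin":0},{"gripper":0,"slide":[-0.0075,0.08,0.063],"spin":0},{"gripper":0,"slide":[-0.0075,0.08,0.063],"spin":0}]}}

```text
time_s: 10.75
ee_pos: [0.4761, 0.0786, 0.2223]
eef_rot: [-3.141, -0.002, 3.042]
force: [1.1, 0.5, 0.1]
grip_width: 0.0005
grip_force: 0.0
```

```bash
python3 t.py -59 21.5 25
```

```text
t 10.75 jig tip [-57.1336  77.8713] ztip 23.31 rot [-3.1412 -0.002   3.0424] F [1.1108 0.5467 0.1052] gw 0.0005
slide 0.0018578787163884706 -0.056371546585847365 -0.0016857415597260964 spin -0.00015196649657411854
```

Push the pin toward fixture -y, in steps.

Request:
{"name": "jog_arm", "arguments": {"rows": [{"gripper":0,"slide":[0.0015,-0.005,-0.001],"spin":0},{"gripper":0,"slide":[0.0015,-0.01,-0.001],"spin":0},{"gripper":0,"slide":[0.0015,-0.014,-0.001],"spin":0},{"gripper":0,"slide":[0.0015,-0.018,-0.001],"spin":0},{"gripper":0,"slide":[0.0015,-0.022,-0.001],"spin":0},{"gripper":0,"slide":[0.0015,-0.026,-0.001],"spin":0},{"gripper":0,"slide":[0.0015,-0.03,-0.001],"spin":0},{"gripper":0,"slide":[0.0015,-0.03,-0.001],"spin":0}]}}

```text
time_s: 11.55
ee_pos: [0.4718, 0.0488, 0.224]
eef_rot: [-3.141, 0.0, 3.042]
force: [-1.0, -0.1, -0.3]
grip_width: 0.0005
grip_force: 0.0
```

Request:
{"name": "jog_arm", "arguments": {"rows": [{"gripper":0,"slide":[0,-0.004,0],"spin":0},{"gripper":0,"slide":[0,-0.008,0],"spin":0},{"gripper":0,"slide":[0,-0.012,0],"spin":0},{"gripper":0,"slide":[0,-0.016,0],"spin":0},{"gripper":0,"slide":[0,-0.02,0],"spin":0},{"gripper":0,"slide":[0,-0.024,0],"spin":0},{"gripper":0,"slide":[0,-0.026,0],"spin":0},{"gripper":0,"slide":[0,-0.026,0],"spin":0}]}}

```text
time_s: 12.35
ee_pos: [0.4691, 0.0232, 0.224]
eef_rot: [-3.142, -0.0, 3.042]
force: [1.0, 1.2, 0.0]
grip_width: 0.0006
grip_force: 0.4
```

```bash
cat > g.py <<'E'
from t import *
import sys
stat()
p,d=cam('side'); n='side'
X=pts(n,d); J=tojig(X[...,:2].reshape(-1,2)).reshape(384,512,2)*1000; Z=X[...,2]*1000
dark=p.max(2)<90
k=(Z>26)&(Z<39)&(abs(np.hypot(J[...,0]+25.5,J[...,1]-31.5)-39)<7)&(d>0)&(J[...,0]<5)
print('pin pts',k.sum(),J[k].mean(0) if k.any() else 0)
c=proj('side',[[0.49,0.01,0.02]])[0].astype(int)
cr=p[c[1]-37:c[1]+38,c[0]-50:c[0]+50]; cv2.imwrite('pics/'+sys.argv[1],cv2.resize(cr[...,::-1],None,fx=8,fy=8,interpolation=cv2.INTER_CUBIC))
E
python3 g.py side4c.png
```

```text
t 12.35 jig tip [-58.6308  21.9825] ztip 24.95 rot [-3.1415 -0.0002  3.0425] F [1.0365 1.1539 0.0093] gw 0.0006
pin pts 45 [-57.4427   6.7861]
```

View pics/side4c.png

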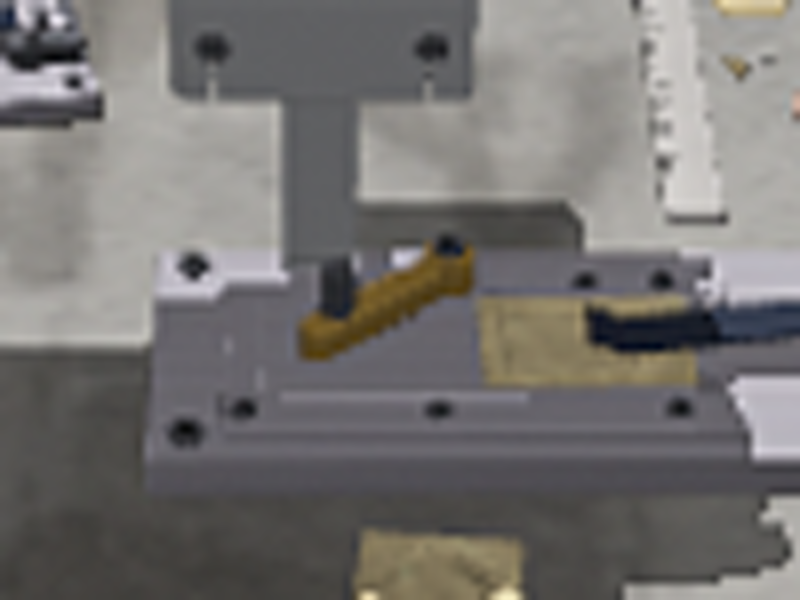

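Request:
{"name": "jog_arm", "arguments": {"rows": [{"gripper":0,"slide":[0,0.004,0],"spin":0},{"gripper":0,"slide":[0,0.004,-0.025],"spin":0},{"gripper":0,"slide":[0.018,0.004,-0.025],"spin":0},{"gripper":0,"slide":[0.018,-0.023,-0.025],"spin":0},{"gripper":0,"slide":[0.018,-0.023,-0.025],"spin":0},{"gripper":0,"slide":[0.018,-0.023,-0.012],"spin":0},{"gripper":0,"slide":[0.018,-0.023,0],"spin":0},{"gripper":0,"slide":[0.018,-0.023,0],"spin":0}]}}

```text
time_s: 13.2
ee_pos: [0.4487, 0.0027, 0.2224]
eef_rot: [-3.141, -0.003, 3.043]
force: [-0.1, -0.2, 0.2]
grip_width: 0.0001
grip_force: 0.0
```

Request:
{"name": "jog_arm", "arguments": {"rows": [{"gripper":0,"slide":[-0.004,0,0],"spin":0},{"gripper":0,"slide":[-0.008,0,0],"spin":0},{"gripper":0,"slide":[-0.012,0,0],"spin":0},{"gripper":0,"slide":[-0.016,0,0],"spin":0},{"gripper":0,"slide":[-0.02,0,0],"spin":0},{"gripper":0,"slide":[-0.024,0,0],"spin":0},{"gripper":0,"slide":[-0.028,0,0],"spin":0},{"gripper":0,"slide":[-0.028,0,0],"spin":0}]}}

```text
time_s: 14.0
ee_pos: [0.4767, -0.0017, 0.2237]
eef_rot: [-3.138, -0.003, 3.043]
force: [-8.8, -19.1, 2.2]
grip_width: 0.0059
grip_force: 8.2
```

```bash
python3 t.py -38 -1 25
```

```text
t 14.0 jig tip [-48.6166  -2.0404] ztip 24.75 rot [-3.1385 -0.003   3.0428] F [ -8.7771 -19.133    2.1891] gw 0.0059
slide -0.010616752232507078 0.0010384632038224618 -0.00025181720105386246 spin 0.00018355228543143198
```

Request:
{"name": "jog_arm", "arguments": {"rows": [{"gripper":0,"slide":[0.004,0,0],"spin":0},{"gripper":0,"slide":[0.01,0,0],"spin":0},{"gripper":0,"slide":[0.015,0,0],"spin":0},{"gripper":0,"slide":[0.015,0,0],"spin":0}]}}

```text
time_s: 14.4
ee_pos: [0.4618, 0.0012, 0.2242]
eef_rot: [3.141, 0.0, 3.043]
force: [0.3, 0.3, 0.6]
grip_width: 0.0002
grip_force: 0.0
```

```bash
python3 g.py side5c.png
```

```text
t 14.4 jig tip [-63.7295  -0.6049] ztip 25.2 rot [3.1414 0.0005 3.0429] F [0.2519 0.3069 0.5787] gw 0.0002
pin pts 25 [-44.1628  -5.4769]
```

View pics/side5c.png

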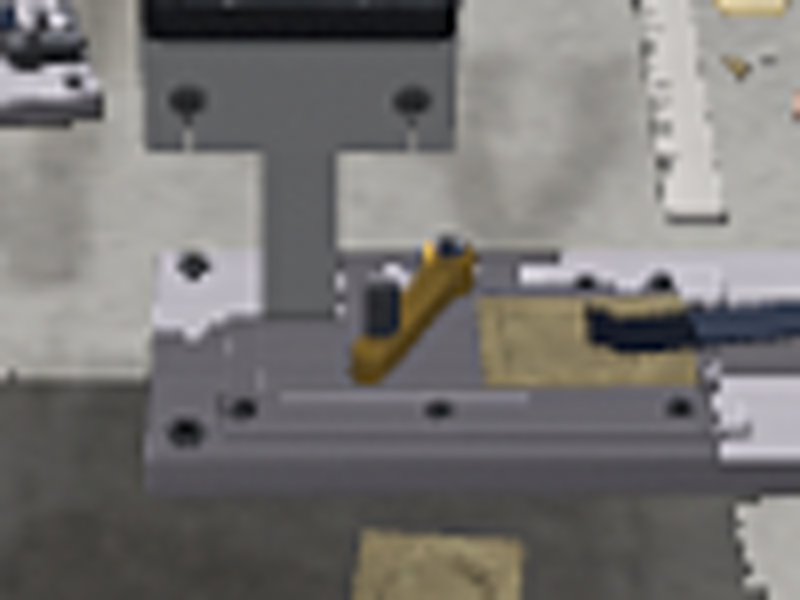

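Request:
{"name": "jog_arm", "arguments": {"rows": [{"gripper":0,"slide":[0,0.0025,0],"spin":0},{"gripper":0,"slide":[-0.003,0.0025,0],"spin":0},{"gripper":0,"slide":[-0.006,0.0025,0],"spin":0},{"gripper":0,"slide":[-0.009,0.0025,0],"spin":0},{"gripper":0,"slide":[-0.012,0.0025,0],"spin":0},{"gripper":0,"slide":[-0.015,0.0025,0],"spin":0},{"gripper":0,"slide":[-0.015,0.0025,0],"spin":0}], "squeeze": 40}}

```text
time_s: 15.15
ee_pos: [0.4775, 0.002, 0.2239]
eef_rot: [3.141, 0.0, 3.043]
force: [-0.2, -0.0, -0.1]
grip_width: 0.0004
grip_force: 0.0
```

Request:
{"name": "jog_arm", "arguments": {"rows": [{"gripper":0,"slide":[-0.003,0,0],"spin":0},{"gripper":0,"slide":[-0.006,0,0],"spin":0},{"gripper":0,"slide":[-0.008,0,0],"spin":0},{"gripper":0,"slide":[-0.008,0,0],"spin":0}]}}

```text
time_s: 15.55
ee_pos: [0.4853, 0.0012, 0.224]
eef_rot: [3.142, 0.0, 3.043]
force: [-1.2, 0.6, 0.7]
grip_width: 0.0001
grip_force: 0.0
```

Request:
{"name": "jog_arm", "arguments": {"rows": [{"gripper":0,"slide":[-0.001,0,0],"spin":0},{"gripper":0,"slide":[-0.002,0,0],"spin":0},{"gripper":0,"slide":[-0.002,0,0],"spin":0}]}}

```text
time_s: 15.85
ee_pos: [0.487, 0.001, 0.2239]
eef_rot: [-3.142, -0.0, 3.043]
force: [-1.9, -0.5, -0.7]
grip_width: 0.0004
grip_force: 0.7
```

```bash
python3 g.py side6c.png
```

```text
t 15.85 jig tip [-38.6369   1.7297] ztip 24.91 rot [-3.1416 -0.0004  3.0427] F [-1.8956 -0.4971 -0.7191] gw 0.0004
pin pts 43 [-31.4812  -9.8531]
```

View pics/side6c.png

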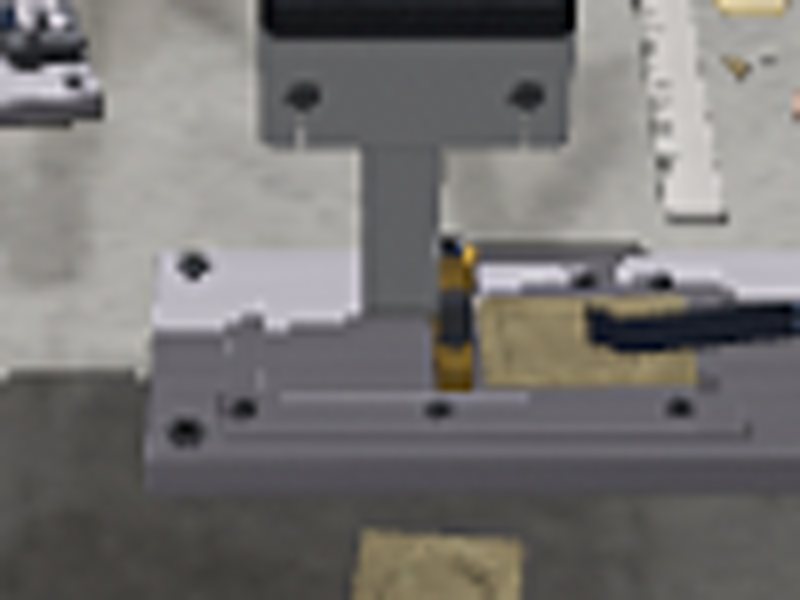

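Gate is now straight across (px 435–475) with a small gap to the blank (from px 482). Push against the stop until the force rises.

Request:
{"name": "jog_arm", "arguments": {"rows": [{"gripper":0,"slide":[-0.0007,0,0],"spin":0},{"gripper":0,"slide":[-0.0014,0,0],"spin":0},{"gripper":0,"slide":[-0.0014,0,0],"spin":0}]}}

```text
time_s: 16.2
ee_pos: [0.4879, 0.001, 0.2237]
eef_rot: [-3.142, -0.003, 3.043]
force: [-8.5, -1.6, 4.6]
grip_width: 0.0008
grip_force: 4.3
```

Request:
{"name": "jog_arm", "arguments": {"rows": [{"gripper":0,"slide":[0.003,0,0],"spin":0},{"gripper":0,"slide":[0.01,0,0],"spin":0},{"gripper":0,"slide":[0.012,0,-0.03],"spin":0},{"gripper":0,"slide":[0.03,0,-0.07],"spin":0},{"gripper":0,"slide":[0.05,0,-0.1],"spin":0},{"gripper":0,"slide":[0.05,0,-0.1],"spin":0},{"gripper":0,"slide":[0.05,0,-0.1],"spin":0}]}}

```text
time_s: 16.9
ee_pos: [0.4384, 0.0059, 0.3243]
eef_rot: [3.141, 0.002, 3.043]
force: [0.3, -0.6, 1.5]
grip_width: 0.0006
grip_force: 0.0
```

```bash
python3 g.py side7c.png; python3 b.py
```

```text
t 16.9 jig tip [-87.4972   1.7884] ztip 125.3 rot [3.1415 0.002  3.0429] F [ 0.2757 -0.6352  1.5104] gw 0.0006
pin pts 22 [-26.2123 -10.877 ]
t 16.95 jig tip [-87.2992   1.7487] ztip 124.45 rot [3.1416 0.0001 3.0428] F [ 0.0756  0.7069 -0.3693] gw 0.0005
top 0.69 199 c [ 7.146  -0.6382] (37.608028411865234, 48.56451416015625) 89.0838623046875 xr -18.382071071758777 30.451690334718652 yr -18.474155517257714 18.990931874982945
side 0.61 307 c [ 8.6396 -1.0058] (42.41239929199219, 55.03131103515625) 84.1163101196289 xr -18.928864626538278 36.14063083698764 yr -22.300153514849093 20.200499261030984
```

View pics/side7c.png

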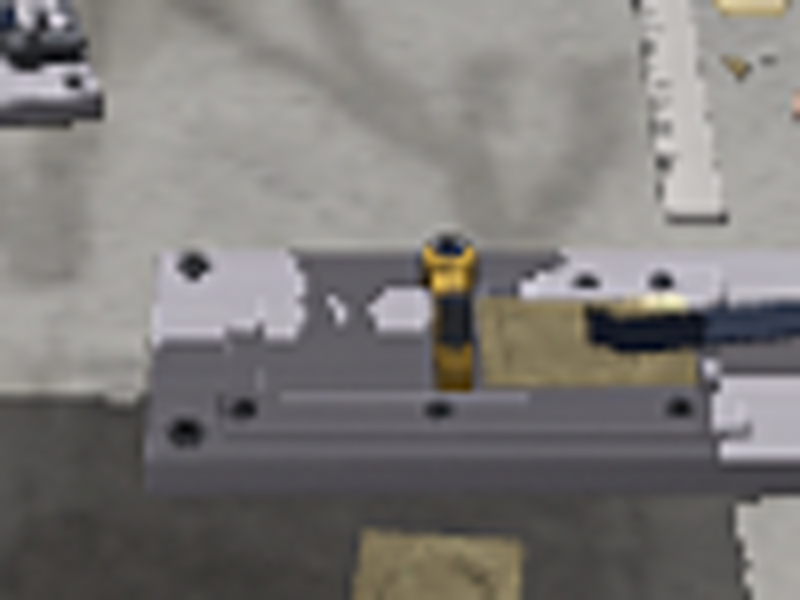

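The gate lies straight across the channel (px 435–475), and the blank is home under the leaf (px 482–697). The hand is clear, so I'm handing the job in.

```bash
python3 -c "
from h import *
print(workorder.hand_in())"
```

```text
the job is handed in; nothing more can be done
None
```

I handed the job in at about 17 s of the 67 s allowed, and no verdict came back: in the last pictures the blank stands at the pins under the leaf and the gate is closed against its stop behind it.

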